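Pack up the glass tube case

TASK

Put the case of glass tubes away: first push the upright metal flap with your fingertips until it lies folded flat over the tubes, and only then push the lid round until it is fully shut, easing it down without slamming it. Pick nothing up, leave the stopper, bowl, carton and paddle standing and lying where they are, and finish with the hand clear of everything.

Things in the scene. Friction and masses are not known exactly. Their poses are not given: they have to be found in the camera images.
- case: Open case of grey painted steel, fixed to the trolley top, 220 mm (its x) by 180 mm (its y) by 80 mm high, walls 6 mm; four glass tubes lie in it along its x, their tops 47 mm above the trolley top. Origin: centre of its underside, on the trolley top. Its +y long rim carries the lid; the flap is hinged just inside its -y long wall. Both hinge lines run along the case's x axis.
- flap (a joint): Angle of the flap about its hinge: 0 = folded flat over the tubes (at its stop), 1.57 = standing upright; it starts at 1.4 to 1.6 and its range is 0 to 1.65. Plain aluminium plate 196 mm long (along the case's x), 112 mm from hinge line to free edge, 4 mm thick; it folds inward, towards the case's +y. Its stiff hinge (about 0.12 N m) leaves it wherever it is put.
- flap_hinge (a point): Middle of the flap's hinge line, 58 mm above the trolley top, 10 mm inside the case's -y outer face. It lies in the plane of the flap's inner face (the face that is underneath when folded); the outer face is 4 mm from it.
- flap_edge (a point): Middle of the flap's free edge, on its inner face, 112 mm from flap_hinge. When folded flat, the flap's upper face lies 62 mm above the trolley top, 18 mm below the case rim.
- lid (a joint): Angle of the lid about its hinge: 0 = fully shut on the rim (at its stop), 1.57 = standing straight up; it starts open at 1.6 to 1.85, leaning back outward, and its range is 0 to 1.95. Grey painted plate 224 mm long (along the case's x), 185 mm from hinge line to free edge, 10 mm thick, about 0.35 kg. It closes towards the case's -y.
- lid_hinge (a point): Middle of the lid's hinge line, on the case's +y rim, 80 mm above the trolley top. It lies in the plane of the lid's inner face (underneath when shut); the outer face is 10 mm from it. The stiff hinge (about 0.5 N m) leaves the lid wherever it is put: it does not fall shut and must be pushed all the way. The lid cannot pass the flap while that stands up.
- lid_edge (a point): Middle of the lid's free edge, on its inner face, 185 mm from lid_hinge.
- stopper: Loose green glass stopper standing upright, 40 mm wide foot, 74 mm high; origin: centre of its underside. Bystander.
- bowl: Loose white bowl, 80 mm wide, 40 mm high; origin: centre of its underside. Bystander.
- carton: Loose open white carton 50 by 50 by 90 mm high with thin glass tubes standing in it, up to 138 mm high; origin: centre of its underside. Stopper, bowl and carton stand beside the case, two at its +x end and one beyond its -y side, in any order. Bystander.
- paddle: Loose shaping paddle lying flat, wooden handle and black 75 by 50 mm blade, 220 mm long along its x (handle to -x), 22 mm high; origin: on its underside, 100 mm from the handle's end. Lies to the left of the case. Bystander.

How it is judged:
On the way, in this order (a step that is already met when the one before it is completed fails the run):
1. the flap lies folded flat while the lid is still open (value of joint flap below 0.1 rad and value of joint lid above 1 rad), for 0.2 s.
2. the lid is fully shut over the folded flap (value of joint lid below 0.04 rad and value of joint flap below 0.1 rad), for 0.2 s.
At the end, for the whole second after the job is handed in: The flap is within 0.10 rad of flat (free edge within about 11 mm), the lid over it is within 0.04 rad of shut (free edge within about 7 mm) and still, and every bystander is within 20 mm of where it began (all of step 2 and velocity of joint lid below 0.05 rad/s and distance of each of stopper, bowl, carton, paddle from where it was at the start of the episode below 0.02 m); the robot touches nothing.
It fails at once if the lid is swung in while the flap still stands up (value of joint lid below 1 rad and value of joint flap above 0.3 rad).
It fails at once if the lid is slammed (closing faster than 3 rad/s) (velocity of joint lid below -3 rad/s).
It fails at once if the stopper, bowl, carton or paddle is lifted, tipped over or pushed more than 20 mm (distance of any of stopper, bowl, carton, paddle from where it was at the start of the episode above 0.02 m or angle between any of stopper, bowl, carton, paddle's own z axis and vertical above 0.5 rad).
It also fails if it takes over 51 s, if anything falls off the work surface, if the arm or the gripper's body presses on something with over 40 N, if the wrist force passes 120 N, or if a joint passes its speed limit or range.

ROBOT

A 6-joint arm with a two-finger parallel gripper is mounted at the origin on the work surface. World frame = base frame: x ahead of the robot, y to its left, z up, the work surface at z = 0. Lengths are in m, angles in rad, forces in N, time in s.
With the tool pointing down it reaches from about 0.325 to 0.775 m from the base axis. Payload 9.3 kg.
Tool frame: the origin (TCP) lies at the very end of the fingers, on their centre line; the grasp point (between the pads) lies 19 mm behind it; y points along the fingers, z is the direction in which the jaws open and shut, and the axes are right-handed (so a half turn about y gives the same grasp; the last joint's range is limited). The gripper opens to 85 mm and grips with 20 to 120 N. Pads are 22 mm wide; open, the fingers measure 114 mm over their backs; the gripper's body (76 mm by 85 mm) begins 54 mm behind the grasp point. The pads swing forward as they close: fully open they stand 13 mm farther back than shut.
Start: joints at [-1.496, 0.259, 0.021, 1.334, 0, 1.418], TCP at [0.124, -0.536, 0.231] pointing down, gripper open.
Joint ranges: [-3.04, 3.04], [-0.91, 1.82], [-1.04, 1.36], [-1.92, 1.95], [-1.52, 1.45], [-3.14, 3.14]. Speed limits (rad/s): [2.22, 2.22, 2.79, 3.14, 3.14, 3.14].

INTERFACE

Orientations are given as a 3x3 rotation matrix whose columns are the frame's x, y, z axes.
In Python, from station import r gives the robot as it stands.
- The arm moves only by the shell command python3 -m creep 'ROWS' [FORCE]. ROWS is JSON, a list of rows, each a list of 3 entries, a list of its own where there are three numbers: the finger opening in cm, from 0 to 8.54, then the shift along the tool's x, y, z in cm, then the turn about the tool's y in degrees. In form: [[grip, [dx, dy, dz], turn], ...]. A call has 1 to 12 rows; each row shifts and turns the commanded pose from where the row before left it, along the tool's axes as they then stand; what a row does not reach is not made up. A row lasts 1/10 s, in which the tool goes at most 50 mm and 8.59 degrees, less where a joint would pass 70% of its speed; a pose out of reach is approached as far as the arm can. A call with a gripper value outside its range is refused whole. The fingers move at their own pace and stop on an object; FORCE is the grip in N (left out, the last holds). Time passes only in rows, so rows that do not move let the fingers close. It gives the time, the measured TCP pose, the force and the opening at its end, in the units of the state.
- r.get_obs(): the state, without advancing time (a new reading comes with each control period).
- r.grab_frame(name): name is "scene" or "top" or "wrist"; returns the picture (400x640x3 uint8, red, green, blue); there is no depth.
- r.camera_info(name): a dict with "camera_matrix" (3x3 intrinsics, pixels), "xyz" and "orientation" of the camera in the world. Camera axes: x right, y up, looking along -z (the intrinsics and any distortion apply to the point x, -y, -z); pixel columns grow to the right and rows downward; lengths in m; the calibration is good to about 2 mm. The wrist camera is an equidistant fisheye: a pixel r from the principal point sees the ray r / f radians off the axis. A picture is of the moment at which its call begins: read the wrist's pose just before it. camera_info takes no time and is no camera call; for the wrist camera it gives the pose at the moment of the call.
- r.job_done(): hands the job in, once; it reports no verdict.
Trained networks look in the newest picture that a camera, given by its name, has taken for a name from the list of things; names that differ only in an ending like _2 or _b are one class to them, and where a whole thing is asked for, a point or a joint stands for the part that bears it (a point fixed in the world has none). Each returns a list of dicts, best first, with "score" (0 to 1); they miss things now and then, are a little off and sometimes report something else, mostly with a low value. They report only what shows in the picture. A call takes as long as a camera call.
- r.cut_out(target, camera): "region" (400x640 bool, what is visible of it) and "xy" ([column, row] in pixels, amid what is visible of it).
The state is a dict: "time": time; "qpos": joint angles; "qd": joint speeds; "effort": joint torques, N m; "eef_pos": TCP position; "tcp_rot": TCP orientation; "contact_force": force on the tool from outside, world axes, zero at the start; "moment": the same for the moment, N m; "opening": finger opening in m.
Only numpy, scipy, OpenCV 4.12 (cv2) and the standard library are available. Lean on these libraries where they do the work, as an engineer would, in place of code of your own. Each camera call takes 0.05 s, during which the arm holds its last target. There are 200 camera calls.

## Working session

There is one attempt and no reset: what is moved stays moved. The work goes in short steps, Python scripts to look and compute and a shell command to move; the robot and the scene stay as the last step left them, time stands still between calls to the robot, and variables do not carry over. Pictures are saved under pics/ and viewed, about 8 in all and at most 12, crops included, and the job is handed in when it is done.

```bash
mkdir -p pics; ls; python3 - <<'E'
from station import r
import cv2,numpy as np
o=r.get_obs()
for k,v in o.items(): print(k,np.round(v,3).tolist())
for n in("scene","top"):
    im=r.grab_frame(n); cv2.imwrite(f"pics/{n}0.png",im[:,:,::-1]); 
    c=r.camera_info(n); print(n,{k:np.round(v,3).tolist() if not isinstance(v,str) else v for k,v in c.items()})
E
```

```text
pics
time 0.0
qpos [-1.496, 0.259, 0.021, 1.334, -0.0, 1.418]
qd [0.001, 0.001, -0.001, -0.001, -0.0, -0.001]
effort [-0.002, -55.564, 34.453, 0.014, -0.0, -0.0]
eef_pos [0.124, -0.535, 0.231]
tcp_rot [[-0.974, -0.0, 0.226], [-0.226, 0.001, -0.974], [-0.0, -1.0, -0.001]]
contact_force [-0.255, -0.65, 0.07]
moment [-0.0, -0.017, -0.087]
opening 0.085
scene {'camera_matrix': [[493.496, 0.0, 329.061], [0.0, 493.496, 202.019], [0.0, 0.0, 1.0]], 'xyz': [1.202, -0.383, 1.169], 'orientation': [[0.649, -0.632, 0.422], [0.76, 0.544, -0.355], [-0.005, 0.551, 0.834]]}
top {'camera_matrix': [[427.979, 0.0, 323.132], [0.0, 427.979, 201.452], [0.0, 0.0, 1.0]], 'xyz': [0.55, 0.096, 1.293], 'orientation': [[0.027, 0.996, -0.085], [-1.0, 0.027, 0.003], [0.006, 0.085, 0.996]]}
```

View pics/scene0.png

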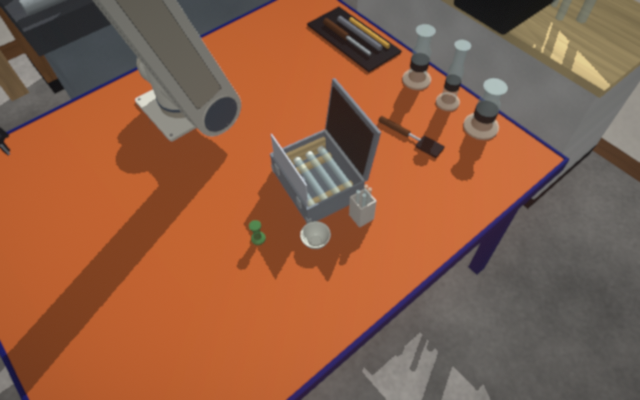

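View pics/top0.png

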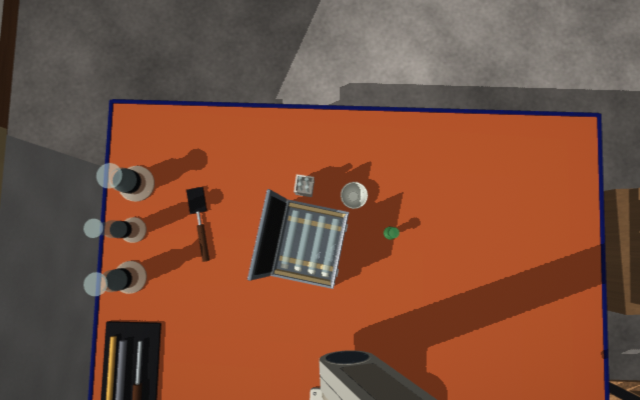

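The scene view shows the case at about (325,170), with the flap on its left, the lid on its right, the stopper at (257,232), the bowl at (315,235) and the carton at (362,207). The top view shows the case at about (305,240), with the lid on the left (world +y) and the paddle at (200,220). I'll zoom in to read the corners.

```bash
python3 - <<'E'
import cv2,numpy as np
a=cv2.imread("pics/top0.png")[170:310,235:415]; b=cv2.imread("pics/scene0.png")[75:255,240:390]
a=cv2.resize(a,None,fx=2.2,fy=2.2,interpolation=2); a=cv2.resize(cv2.imread("pics/top0.png")[180:300,240:360],None,fx=4,fy=4,interpolation=2)[:, :400*1]
b=cv2.resize(cv2.imread("pics/scene0.png")[76:226,265:365],None,fx=4,fy=4,interpolation=2)
o=np.zeros((600,800,3),np.uint8); o[:480,:400]=a[:480,:400]; o[:,400:]=b
cv2.imwrite("pics/z.png",o)
E
```

```text
(no output)
```

View pics/z.png

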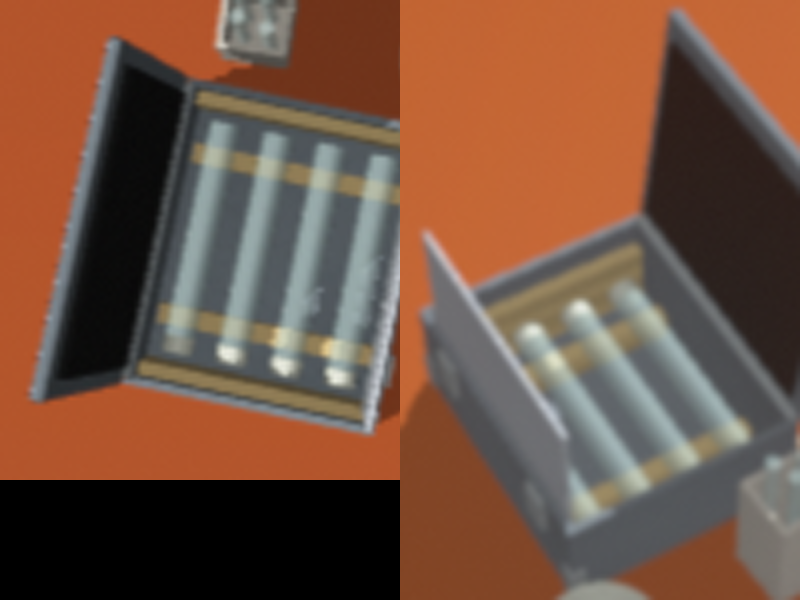

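The zoom shows the rim corners, both lid top corners and the flap's top corners. Next is a joint fit of the case pose and both angles from these clicked corners, plus bystander positions from cut_out.

```bash
cat > h.py <<'E'
import numpy as np
from scipy.optimize import least_squares
from station import r
def proj(P,n):
    c=r.camera_info(n); q=(np.atleast_2d(P)-c["xyz"])@np.array(c["orientation"]); K=np.array(c["camera_matrix"])
    return np.c_[K[0,2]+K[0,0]*q[:,0]/-q[:,2], K[1,2]+K[1,1]*-q[:,1]/-q[:,2]]
def ray(px,n,z):
    c=r.camera_info(n);K=np.array(c["camera_matrix"])
    d=np.array(c["orientation"])@[(px[0]-K[0,2])/K[0,0],-(px[1]-K[1,2])/K[1,1],-1]; p=np.array(c["xyz"])
    return p+d*(z-p[2])/d[2]
def flap(x,d,f,off=0): # d along, off towards the outer face
    return [x,-.08+d*np.cos(f)-off*np.sin(f),.058+d*np.sin(f)+off*np.cos(f)]
def lid(x,d,l,off=0):
    return [x,.09-d*np.cos(l)+off*np.sin(l),.08+d*np.sin(l)+off*np.cos(l)]
def W(p,L):
    c,s=np.cos(p[2]),np.sin(p[2]); L=np.atleast_2d(L)
    return np.c_[p[0]+c*L[:,0]-s*L[:,1],p[1]+s*L[:,0]+c*L[:,1],L[:,2]]
E
cat > fit.py <<'E'
from h import *
def pts(p):
    f,l=p[3],p[4]
    return (W(p,[[-.11,.09,.08],[.11,.09,.08],[-.11,-.09,.08],lid(.112,.185,l,.005),lid(-.112,.185,l,.005)]),
     W(p,[lid(-.112,.185,l,.005),[-.11,.09,.08],flap(-.098,.112,f,.002),flap(.098,.112,f,.002),[-.11,-.09,.08],[.11,-.09,.08],[.11,.09,.08]]))
mt=np.array([[272.5,274.5],[287.5,201.2],[332.5,288.2],[268,189.5],[249.5,280]])
ms=np.array([[333.8,78.5],[325,129.75],[271.8,134.2],[306.8,186],[270.8,154.2],[307,208.5],[364,182]])
def res(p):
    a,b=pts(p); return np.r_[(proj(a,"top")-mt).ravel(),(proj(b,"scene")-ms).ravel()]
s=least_squares(res,[.47,.1,0,1.5,1.7],loss="soft_l1"); p=s.x
print("pose",np.round(p,4)); print(np.round(res(p).reshape(-1,2),1).tolist())
for n,z in(("stopper",.037),("bowl",.03),("carton",.06),("paddle",.01)):
    for d in r.cut_out(n,"top")[:1]:
        w=ray(d["xy"],"top",z); c,s_=np.cos(p[2]),np.sin(p[2]); e=w[:2]-p[:2]
        print(n,round(d["score"],2),np.round(w,3),"in case",np.round([c*e[0]+s_*e[1],-s_*e[0]+c*e[1]],3))
np.save("pose.npy",p)
E
python3 fit.py
```

```text
pose [ 0.5381  0.1266 -0.1721  1.5335  1.7072]
[[-2.2, -0.3], [-1.1, -3.6], [0.8, -1.2], [0.4, -2.2], [-0.7, -1.0], [-1.9, -0.9], [-1.5, -0.6], [-0.8, -0.6], [0.0, -1.2], [-2.2, -0.5], [-0.5, 1.4], [0.2, -0.7]]
stopper 0.73 [ 0.574 -0.099  0.037] in case [ 0.074 -0.216]
bowl 0.9 [0.674 0.004 0.03 ] in case [ 0.155 -0.098]
carton 0.62 [0.689 0.146 0.06 ] in case [0.146 0.045]
paddle 0.24 [0.506 0.047 0.01 ] in case [-0.018 -0.084]
```

The fit agrees to about 1–2 px (roughly 4 mm). The case is at (0.538, 0.127) with yaw -9.9°, flap about 1.53 and lid about 1.71. The paddle detection is a low-score false hit, because the paddle is plainly seen left of the case. Next I turn the tool so that tool x = -case y and tool z = +case x, which takes about -67°, and close the fingers.

```bash
python3 -m creep '[[0,[0,0,0],-8.4],[0,[0,0,0],-8.4],[0,[0,0,0],-8.4],[0,[0,0,0],-8.4],[0,[0,0,0],-8.4],[0,[0,0,0],-8.4],[0,[0,0,0],-8.4],[0,[0,0,0],-8.2]]' 40
cat > st.py <<'E'
from h import *
import sys
o=r.get_obs(); p=np.load("pose.npy"); c,s=np.cos(p[2]),np.sin(p[2]); R=np.array([[c,-s,0],[s,c,0],[0,0,1]])
t=R.T@(o["eef_pos"]-np.r_[p[:2],0]); print("t",o["time"],"tcp in case(mm)",np.round(t*1000,1),"rot(tool x,z in case)",np.round((R.T@o["tcp_rot"])[:2,[0,2]],3).tolist())
print("F case",np.round(R.T@o["contact_force"],1),"q",np.round(o["qpos"],2),"open",round(o["opening"],4))
if len(sys.argv)>1:
    g=np.array(eval(sys.argv[1]))/1000; print("shift tool cm",np.round((R@(g-t))@o["tcp_rot"]*100,1))
E
python3 st.py "[-20,-140,200]"
```

```text
time: 1.1
eef_pos: [0.1242, -0.5358, 0.2312]
tcp_rot: [[-0.167, -0.0, 0.986], [-0.986, 0.0, -0.167], [-0.0, -1.0, -0.0]]
contact_force: [0.2, -0.6, 0.5]
opening: 0.0002
t 1.1 tcp in case(mm) [-294.3 -723.5  231.2] rot(tool x,z in case) [[0.005, 1.0], [-1.0, 0.005]]
F case [ 0.3 -0.6  0.5] q [-1.5   0.26  0.02  1.33  0.    0.24] open 0.0002
shift tool cm [-58.2   3.1  27.7]
```

```bash
python3 -m creep '[[0,[-4,0,2],0],[0,[-4,0,2],0],[0,[-4,0,2],0],[0,[-4,0,2],0],[0,[-4,0,2],0],[0,[-4,0,2],0],[0,[-4,0,2],0],[0,[-4,0,2],0],[0,[-4,0,2],0],[0,[-4,0,2],0],[0,[-4,0,2],0],[0,[-4,0,2],0]]' >/dev/null; python3 -m creep '[[0,[-3.5,0,1.8],0],[0,[-3.3,0,1.8],0],[0,[-2,0,0],0],[0,[0,0,0],0],[0,[0,0,0],0]]'; python3 st.py "[0,-120,145]"
python3 - <<'E'
from station import r
import cv2,numpy as np
a=r.grab_frame("scene")[60:260,200:420]; b=r.grab_frame("wrist")
a=cv2.resize(a,(440,400),interpolation=2); cv2.imwrite("pics/c1.png",np.hstack([a,b[:,140:500]])[:,:,::-1])
E
```

```text
time: 2.8
eef_pos: [0.4941, -0.0239, 0.2312]
tcp_rot: [[-0.171, -0.0, 0.985], [-0.985, -0.0, -0.171], [0.0, -1.0, -0.0]]
contact_force: [0.2, -0.2, 0.1]
opening: -0.0
t 2.8 tcp in case(mm) [ -17.6 -155.8  231.2] rot(tool x,z in case) [[-0.0, 1.0], [-1.0, -0.0]]
F case [ 0.2 -0.2  0.1] q [-0.22  0.16 -0.1   1.3  -0.    1.53] open -0.0
shift tool cm [-3.6  8.6  1.8]
```

View pics/c1.png

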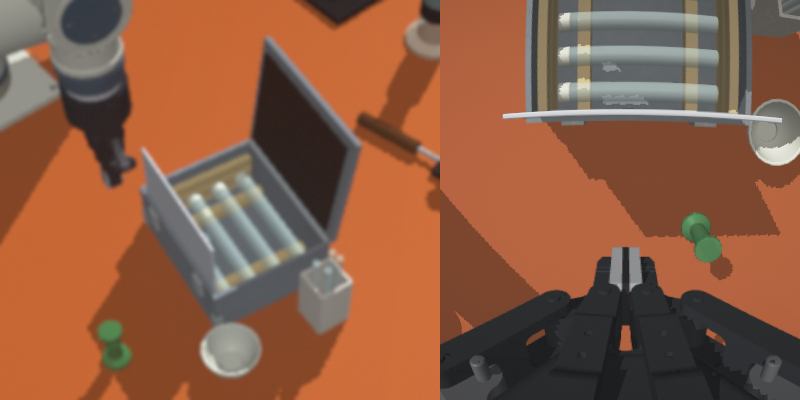

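The wrist view shows the closed fingers in front of the flap's outer face. The stopper at (700,235) is clear of the path. I go to the start point and then push along the arc.

```bash
python3 -m creep '[[0,[-1.5,4,0.9],0],[0,[-1.5,4,0.9],0],[0,[-1.2,0.3,0],0],[0,[-1.2,0,0],0],[0,[-1.0,0,0],0],[0,[-1.5,0.3,0],0],[0,[-1.5,0.2,0],0],[0,[-1.2,0.6,0],0],[0,[-1.2,0.6,0],0],[0,[-1,0.9,0],0],[0,[-0.9,1,0],0],[0,[0,0,0],0]]' | tail -2; python3 st.py "[0,-1,61]"
```

```text
contact_force: [-0.5, -0.6, 0.4]
opening: 0.0004
t 4.1 tcp in case(mm) [ -0.3 -18.  110.4] rot(tool x,z in case) [[-0.0, 1.0], [-1.0, -0.0]]
F case [-0.4 -0.7  0.4] q [ 0.05  0.32 -0.21  1.04  0.    1.79] open 0.0004
shift tool cm [-1.7  4.9  0. ]
```

```bash
python3 -m creep '[[0,[-0.7,1.2,0],0],[0,[-0.6,1.2,0],0],[0,[-0.3,1.1,0],0],[0,[-0.2,1,0],0],[0,[0,0.5,0],0],[0,[0,0.2,0],0],[0,[0,0,0],0]]' | tail -2; python3 st.py "[0,-1,61]"
```

```text
contact_force: [-7.4, 1.3, 19.1]
opening: -0.0
t 4.8 tcp in case(mm) [ 0.4 -0.8 61.8] rot(tool x,z in case) [[-0.001, 1.0], [-1.0, -0.001]]
F case [-7.5 -0.  19.1] q [ 0.08  0.37 -0.28  0.93  0.    1.82] open -0.0
shift tool cm [ 0.   0.1 -0. ]
```

Contact is at 61.8 mm with 19 N, so the flap is at its stop. I lift clear of the lid's top and check the flap.

```bash
python3 -m creep '[[0,[0,-2,0],0],[0,[0,-4,0],0],[0,[0,-4,0],0],[0,[0,-4,0],0],[0,[0,-4,0],0],[0,[0,-4,0],0],[0,[0,-2,0],0],[0,[0,0,0],0],[0,[0,0,0],0]]' | tail -2; python3 st.py "[0,180,305]"
python3 - <<'E'
from station import r
import cv2,numpy as np
a=r.grab_frame("scene")[60:260,200:420]; b=r.grab_frame("wrist")
a=cv2.resize(a,(440,400),interpolation=2); cv2.imwrite("pics/c2.png",np.hstack([a,b[:,140:500]])[:,:,::-1])
E
```

```text
contact_force: [0.7, 0.0, 0.2]
opening: -0.0004
t 5.7 tcp in case(mm) [  0.8  -1.1 299.7] rot(tool x,z in case) [[-0.002, 1.0], [-1.0, -0.002]]
F case [0.7 0.2 0.2] q [0.08 0.25 0.19 1.5  0.   1.82] open -0.0004
shift tool cm [-18.1  -0.5  -0.1]
```

View pics/c2.png

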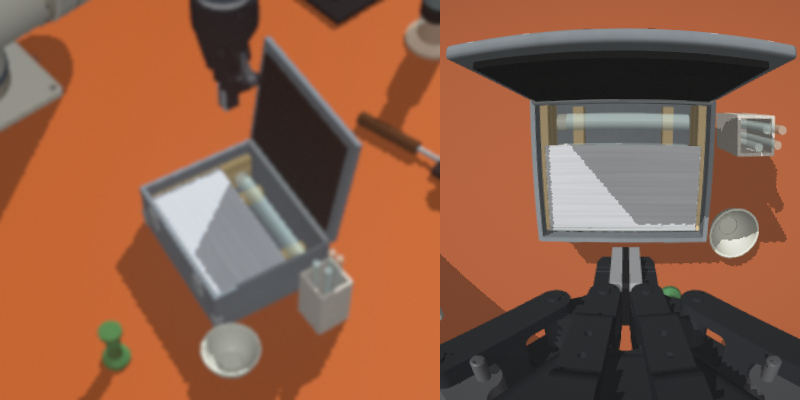

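The flap lies flat over the tubes, the lid is still open and the bystanders are undisturbed. I pass over the lid's top and descend behind it.

```bash
python3 -m creep '[[0,[-3,-1.5,0],0],[0,[-4,0,0],0],[0,[-4,0,0],0],[0,[-4,0,0],0],[0,[-3.6,0,0],0],[0,[0,0,0],0],[0,[0,3,0],0],[0,[0,4,0],0],[0,[0,3,0],0],[0,[0,0,0],0]]' | tail -2; python3 st.py "[0,145,215]"
```

```text
contact_force: [0.5, 0.1, 0.3]
opening: 0.0002
t 6.8 tcp in case(mm) [ -0.8 183.3 210.1] rot(tool x,z in case) [[-0.002, 1.0], [-1.0, -0.002]]
F case [0.5 0.2 0.3] q [ 0.37  0.44  0.24  1.38 -0.    2.11] open 0.0002
shift tool cm [ 3.8 -0.5  0.1]
```

```bash
python3 -m creep '[[0,[2.5,-0.2,0],0],[0,[1.2,-0.2,0],0],[0,[1,-0.1,0],0],[0,[1,0,0],0],[0,[1,0,0],0],[0,[0.5,0,0],0],[0,[1.2,0,0],0],[0,[1.2,0.1,0],0],[0,[1.2,0.2,0],0],[0,[1.2,0.4,0],0],[0,[1.2,0.5,0],0],[0,[0,0,0],0]]' | tail -2; python3 st.py "[0,36,199]"
```

```text
contact_force: [0.4, -0.2, -1.3]
opening: 0.0001
t 8.0 tcp in case(mm) [  0.5  51.2 207.3] rot(tool x,z in case) [[-0.003, 1.0], [-1.0, -0.003]]
F case [ 0.4 -0.1 -1.3] q [ 0.17  0.31  0.03  1.3  -0.    1.91] open 0.0001
shift tool cm [ 1.5  0.8 -0. ]
```

```bash
python3 -m creep '[[0,[1,0.5,0],0],[0,[0.6,0.4,0],0],[0,[0.9,0.6,0],0],[0,[0.9,0.7,0],0],[0,[0.9,0.7,0],0],[0,[0.7,0.8,0],0],[0,[0.7,0.9,0],0],[0,[0.7,0.9,0],0],[0,[0.5,1,0],0],[0,[0.5,1,0],0],[0,[0.4,1,0],0],[0,[0,0,0],0]]' | tail -2; python3 st.py "[0,-34,90]"
python3 - <<'E'
from station import r
import cv2,numpy as np
a=r.grab_frame("scene")[60:260,200:420]; b=r.grab_frame("wrist")
a=cv2.resize(a,(440,400),interpolation=2); cv2.imwrite("pics/c3.png",np.hstack([a,b[:,140:500]])[:,:,::-1])
E
```

```text
contact_force: [-0.2, 0.7, 0.2]
opening: -0.0003
t 9.2 tcp in case(mm) [ -0.  -25.5 121.5] rot(tool x,z in case) [[-0.002, 1.0], [-1.0, -0.002]]
F case [-0.3  0.6  0.2] q [ 0.03  0.3  -0.2   1.07  0.    1.78] open -0.0003
shift tool cm [0.8 3.2 0. ]
```

View pics/c3.png

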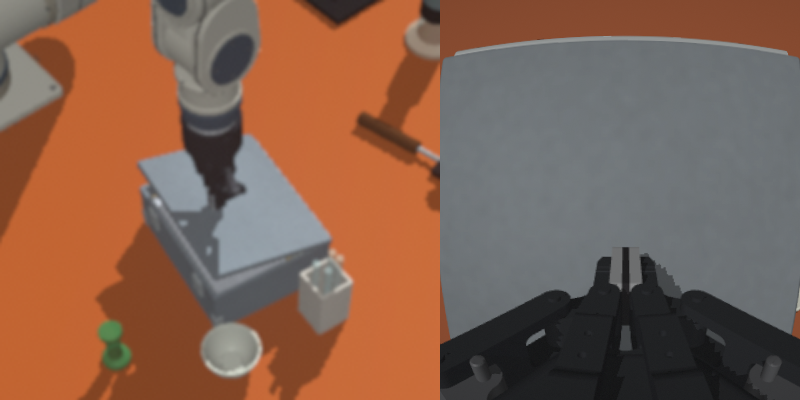

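The lid is almost shut (about 0.25 rad), with the fingertips resting on its outer face. I'll press it down the rest of the way.

```bash
python3 -m creep '[[0,[0.3,0.6,0],0],[0,[0.2,0.6,0],0],[0,[0.2,0.6,0],0],[0,[0.1,0.5,0],0],[0,[0.1,0.4,0],0],[0,[0,0.3,0],0],[0,[0,0.2,0],0],[0,[0,0.2,0],0],[0,[0,0,0],0],[0,[0,0,0],0]]' | tail -2; python3 st.py "[0,-34,90]"
```

```text
contact_force: [-2.9, -1.9, 10.4]
opening: -0.0003
t 10.3 tcp in case(mm) [  0.7 -34.3  90. ] rot(tool x,z in case) [[-0.002, 1.0], [-1.0, -0.002]]
F case [-2.6 -2.3 10.4] q [ 0.02  0.32 -0.26  0.99 -0.    1.76] open -0.0003
shift tool cm [-0.  -0.  -0.1]
```

```bash
python3 -m creep '[[0,[0,0.2,0],0],[0,[0,0,0],0],[0,[0,0,0],0]]' | tail -2; python3 st.py; python3 -m creep '[[0,[0,-1,0],0],[0,[0,-3,0],0],[0,[0,-4,0],0],[0,[0,-4,0],0],[0,[4,-4,0],0],[0,[4,-2,0],0],[0,[4,0,0],0],[0,[4,0,0],0],[0,[4,0,0],0],[0,[0,0,0],0],[0,[0,0,0],0]]' |tail -2; python3 st.py
python3 - <<'E'
from station import r
import cv2,numpy as np
a=r.grab_frame("scene")[60:260,200:420]; b=r.grab_frame("top")[150:310,180:420]
a=cv2.resize(a,(396,360),interpolation=2); b=cv2.resize(b,(400,267),interpolation=2); o=np.zeros((360,796,3),np.uint8);o[:,:396]=a;o[:267,396:]=b
cv2.imwrite("pics/c4.png",o[:,:,::-1])
E
```

```text
contact_force: [-9.4, -3.6, 28.1]
opening: -0.0003
t 10.6 tcp in case(mm) [  0.8 -34.3  89.8] rot(tool x,z in case) [[-0.002, 1.0], [-1.0, -0.002]]
F case [-8.7 -5.2 28.1] q [ 0.02  0.32 -0.26  0.98 -0.    1.76] open -0.0003
contact_force: [0.7, 0.9, 0.2]
opening: -0.0001
t 11.7 tcp in case(mm) [   0.3 -230.1  262.5] rot(tool x,z in case) [[-0.004, 1.0], [-1.0, -0.004]]
F case [0.6 1.  0.2] q [-0.36  0.18 -0.    1.39  0.    1.38] open -0.0001
```

View pics/c4.png

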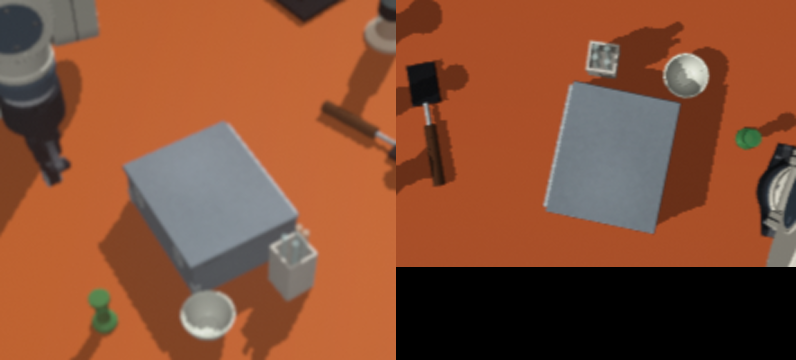

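The lid lies flush on the rim, the bystanders are where they were, and the hand is clear with no contact force. Handing in.

```bash
python3 -c "
from station import r
print(r.job_done())"
```

```text
the job is handed in; nothing more can be done
None
```

I folded the flap flat over the tubes with the closed fingertips, then eased the lid round and shut. The job was handed in at about 12 s of the 51 s allowed; no verdict was reported.

- **Flap:** the fingertips stopped at 61.8 mm above the trolley top (62 expected for a flat flap) with 19 N. The picture taken before I touched the lid showed it flat over the tubes, with the lid still open.
- **Lid:** the fingertips stopped at 89.8 mm (90 expected for a shut lid) with 28 N. I kept its swing to an estimated 1 to 1.5 rad/s, but did not measure the lid's speed itself. The last pictures show it flush on the rim.
- **Bystanders and hand:** the last pictures show all four bystanders where they were, judged by eye only. The hand ended about 26 cm above the trolley top, beyond the case's -y side, with about 1 N measured, which is sensor noise.
- **What disagreed:** the one paddle detection was wrong (score 0.24, placed on the case), so I went by the pictures for the paddle. The fit of the case's position was mostly 1 to 2 pixels off, with a few corners up to 3.6. The contact heights above matched their expected values to within 0.2 mm.

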